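# Close the leaf of the drill jig and lock it with the ball-lock pin

## Task

Ease the jig's raised leaf down over the moulded cover, then take the ball-lock pin from its cradle with the button squeezed in, slide it through both lugs and the leaf's tongue until its collar is fully home against the lug, and let go so that the button springs out and the balls lock behind the far lug. Work gently: lower the leaf without slamming or leaning hard on it, never ram the pin, and leave the other things on the bench alone.

Things in the scene. Friction and masses are not known exactly. Their poses are not given: they have to be found in the camera images.
- jig: Sub-base of the leaf drill jig, a grey plate 364 x 152 mm screwed to the bench; x from hinge end to clevis end, y along the pin holes, z up; origin on its underside, 173 mm from its hinge end. Between its end stops lies the jig plate (310 x 120 mm, top 18 mm above the bench; hinge, leaf, black cover in a resin nest, clevis), nipped tight 3 to 16 mm along x from the hinge-end stop.
- hinge (a point): Datum for the leaf's hinge axis (y), 60 mm above the bench: where it would be with the jig plate against the hinge-end stop; it really lies 3-16 mm further along x. The leaf rises about -y. Closed, it is a plate 74 mm wide, upper face 10 mm above the axis, ending 200 mm from it; drill bushes 5 mm proud up to 145 mm; then a 14 mm thick tongue with a 15.5 mm hole 230 mm from the axis.
- leaf (a joint): Leaf's hinge, rad: 0 when its hole lines up with the lugs', positive raised. Stiff: it stays where left; a few N moves it. From about 0.013 down, a sprung rubber bar under it resists (11 N, 0.17 m from the hinge, at 0); let go, it springs back to 0.005-0.011, its hole 1-2.5 mm above the lugs' holes, and the pin's short taper must draw it down as it slides through. Hard stop -0.012.
- clevis (a point): Datum for the clevis: its middle, on the lug holes' axis (y), 60 mm above the bench, if the jig plate were against the hinge-end stop. The real holes lie level with this point but 3-16 mm further along x: find them by feel or by eye. Holes 15.5 mm. Lugs 10 mm thick, 44 mm wide along x, tops at 78 mm; outer faces 19 mm either side of this point along y, inner faces 9 mm.
- cradle: Grey plastic cradle 62 x 40 mm fixed to the bench, in which the pin lies level, its axis 34 mm above the bench; x points to the pin's nose. Two notched supports, one each side of the pin's collar, their tops 2 mm above the pin's axis. Lift the pin straight up out of it.
- pin_handle (a point): Handle of the ball-lock pin (0.14 kg): point on the pin's axis midway between the outer face of its round button (32 mm diameter, 13.5 mm behind) and the front of its finger flange (38 mm diameter, 13.5 mm ahead, 6 mm thick); x along the pin to the nose. Pinched from above along x, one finger on the button, one on the flange over the 14 mm neck, the button goes in (faces then 21.5 mm apart).
- pin_mid (a point): Middle of the pin's locking span, on its axis; comes to the middle of the clevis when home; axes as pin_handle. From here along x: front face of the collar (22 mm diameter, 5 mm thick) -20 mm; shank 14 mm diameter to +33; nose tapering to 11 mm diameter at +37; two 6 mm balls at +23, standing 3 mm out of the shank while the button is out. pin_handle is at -66. End play when locked 1.7 mm.
- button (a joint): Travel of the pin's button, m: 0 out (balls out, locked), 0.0055 fully in (balls wholly inside the shank). Spring 3.6 N at first, 8.6 N fully in. With the button out the balls stop the pin at the first hole.
- spare_cover: Bystander: loose black moulded cover 90 x 66 x 22 mm; origin at the centre of its underside.
- screwdriver: Bystander: screwdriver 200 mm long lying on the bench, black handle 26 mm thick; origin under its middle, x along it to the tip.
- jar: Bystander: white plastic jar, 60 mm diameter, 85 mm tall; origin at the centre of its underside.
There are look-alikes about, which are no part of the job. Of the things that look like the part that bears pin_handle, the larger one is meant.

How it is judged:
By the outcome, as a careful person would: the job done as asked, in the order asked, and still so for the second after the job is handed in, with the robot touching nothing.
It also fails if it takes over 72 s, if anything falls off the work surface, if the arm or the gripper's body presses on something with over 40 N, if the wrist force passes 120 N, or if a joint passes its speed limit or range.

## Robot

A 6-joint arm with a two-finger parallel gripper is mounted at the origin on the work surface. World frame = base frame: x ahead of the robot, y to its left, z up, the work surface at z = 0. Lengths are in mm, angles in rad, forces in N, time in s.
With the tool pointing down it reaches from about 350 to 875 mm from the base axis. Payload 4.2 kg.
Tool frame: the origin (TCP) lies on the centre line of the jaws, within the pads' length; the fingertips stand 19 mm ahead of it and the grasp point (between the pads) is the TCP; x points along the fingers, y is the direction in which the jaws open and shut, and the axes are right-handed (so a half turn about x gives the same grasp; the last joint's range is limited). The gripper opens to 85 mm and grips with 20 to 120 N. Pads are 22 mm wide; open, the fingers measure 114 mm over their backs; the gripper's body (76 mm by 85 mm) begins 54 mm behind the grasp point. The pads swing forward as they close: fully open they stand 13 mm farther back than shut.
Start: joints at [1.443, 0.385, 0.008, 0, -1.194, -0.259], TCP at [235.734, 578.817, 250.312] pointing down, gripper open.
Joint ranges: [-3.14, 3.14], [-1.21, 2.06], [-1.07, 1.41], [-3.16, 2.05], [-2.99, -0.16], [-3.1, 3.1]. Speed limits (rad/s): [2.79, 2.79, 3.14, 3.14, 3.14, 3.14].

## Interface

Orientations are given as a rotation vector (axis times angle).
In Python, from bench import arm gives the robot as it stands. The module is installed in compiled form; this text tells all that it offers. Calls block until the motion is done:
- arm.move_ptp(position, orientation): joint-space move of the TCP to a pose.
- arm.servo_line(position, rot=None, feed=150): straight line of the TCP; rot=None keeps the orientation; feed is the mean speed in mm/s.
- arm.move_joints(angles): joint-space move.
- arm.set_gripper(opening, force=None): opening from 0.0 (shut) to 1.0 (fully open); force is the grip in N (None keeps the last); returns when the fingers have stopped.
- arm.wait(seconds).
- arm.inverse_kinematics(position, orientation): joint angles nearest the present ones, or None.
- arm.sense(): the state.
- arm.camera(name): name is "scene" or "side" or "wrist"; returns a dict with "frame" (400x640x3 uint8, red, green, blue), "depth" (400x640 float32, mm along the optical axis (not along the pixel's ray), 0 where there is no reading), "fovy" (degrees; the focal length in pixels is half the picture's height over the tangent of half this angle, whatever the lens; pixels are square), "cx", "cy" (the principal point, pixels), "R" (3x3) and "t" (3): a world point X has camera coordinates R X + t. Camera axes: x right, y down, z forward; pixel columns grow to the right and rows downward; lengths in mm; the calibration is good to about 2 mm. A picture is of the moment at which its call begins.
A pose or a line that the arm cannot do raises arm.PlanningError and nothing moves.
- arm.hand_in(): hands the job in, once; it reports no verdict.
The state is a dict: "time_s": time; "q": joint angles; "joint_vel": joint speeds; "effort": joint torques, N m; "tcp_pos": TCP position; "eef_rot": TCP orientation; "contact_force": force on the tool from outside, world axes, zero at the start; "ft_torque": the same for the moment, N m; "finger_gap": opening from 0.0 (shut) to 1.0 (fully open).
Only numpy, scipy, OpenCV 4.12 (cv2) and the standard library are available. Lean on these libraries where they do the work, as an engineer would, in place of code of your own. Each camera call takes 0.05 s, during which the arm holds its last target. There are 200 camera calls.

## Working session

There is one attempt and no reset: what is moved stays moved. The work goes in short steps, each a Python script; the robot and the scene stay as the last script left them, time stands still between calls to the robot, and variables do not carry over. Pictures are saved under pics/ and viewed, about 8 in all and at most 12, crops included, and the job is handed in when it is done.

```bash
mkdir -p pics; cat > h.py <<'E'
import numpy as np, cv2, pickle
from bench import arm
from scipy.spatial.transform import Rotation as Rn
def snap(n,tag):
    c=arm.camera(n); pickle.dump(c,open(f'{tag}.pkl','wb')); cv2.imwrite(f'pics/{tag}.png',c['frame'][:,:,::-1]); return c
def load(tag): return pickle.load(open(f'{tag}.pkl','rb'))
def f(c): return 200/np.tan(np.radians(c['fovy'])/2)
def ray(c,u,v):
    d=c['R'].T@np.array([(u-c['cx'])/f(c),(v-c['cy'])/f(c),1]); o=-c['R'].T@c['t']; return o,d
def onz(c,u,v,z):
    o,d=ray(c,u,v); return o+d*(z-o[2])/d[2]
def dep(c,u,v):
    o,d=ray(c,u,v); return o+d*c['depth'][int(v),int(u)]
def proj(c,X):
    p=c['R']@np.array(X,float)+c['t']; return p[:2]/p[2]*f(c)+[c['cx'],c['cy']]
def cloud(c):
    v,u=np.mgrid[0:400,0:640]; d=np.stack([(u-c['cx'])/f(c),(v-c['cy'])/f(c),np.ones(u.shape)],-1)*c['depth'][...,None]
    return (d-c['t'])@c['R']
E
python3 - <<'E'
from h import *
for n in('scene','side','wrist'):
    c=snap(n,n); print(n,c['fovy'],c['cx'],c['cy'],(-c['R'].T@c['t']).round(),c['R'][2].round(2))
a=np.vstack([cv2.imread(f'pics/{n}.png') for n in('scene','side')])
cv2.imwrite('pics/a.png',cv2.resize(a[:, :],(480,600)))
s=arm.sense();print(s)
E
```

```text
scene 54.586033274918016 322.0759202147793 198.75354700722045 [1245. -299.  775.] [-0.66  0.28 -0.69]
side 44.538998202559725 313.75588234797624 199.30476282393613 [ 122. -773.  673.] [ 0.43  0.71 -0.56]
wrist 59.588203223410254 320.08855162332975 195.15433945144065 [296. 555. 372.] [-0.24  0.1  -0.97]
{'time_s': 0.15, 'q': array([ 1.44259209e+00,  3.85367678e-01,  6.95100663e-03, -3.43028125e-04,
       -1.19398211e+00, -2.58612771e-01]), 'joint_vel': array([-8.85585840e-07, -1.43635792e-03,  3.97412407e-03,  2.06610534e-03,
        2.01138910e-03, -5.41042602e-04]), 'effort': array([-2.81062621e-04, -3.92676544e+01,  1.88582700e+01,  4.18862298e+00,
       -3.38533566e-03, -3.49690986e-06]), 'tcp_pos': array([235.60292634, 578.46172727, 249.48597811]), 'eef_rot': array([-2.00981704,  0.39547   ,  2.0102549 ]), 'contact_force': array([0.34131251, 0.02184539, 0.29469867]), 'ft_torque': array([-0.02497362, -0.04671109,  0.00755044]), 'finger_gap': 0.9985309310469805}
```

View pics/scene.png

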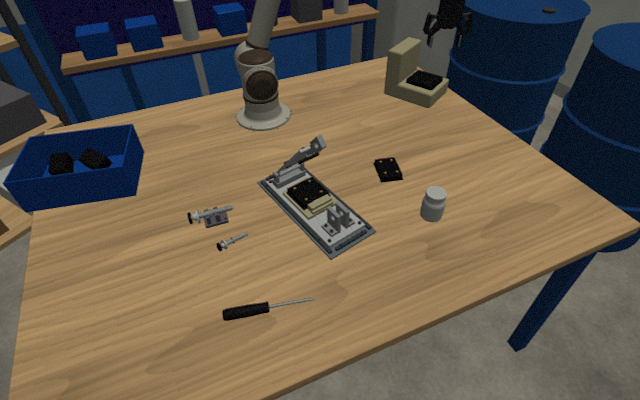

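View pics/side.png

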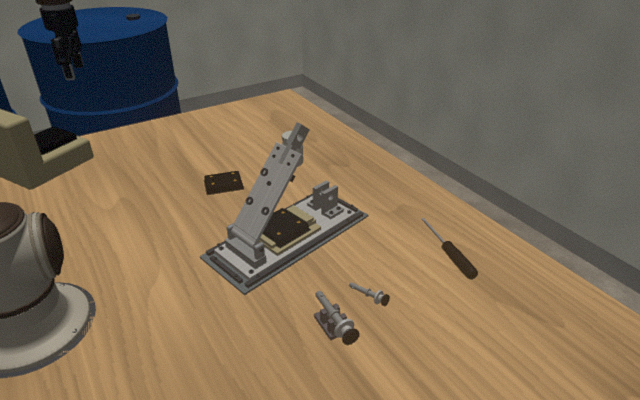

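The scene view shows the jig with its raised leaf at about (315,205), clevis at (338,218), the larger pin in its cradle at (210,215), the smaller look-alike at (232,241), the jar at (433,205) and the spare cover at (388,168). The side view agrees: clevis (325,197), raised leaf tip (300,130), cradled pin (335,318).

```bash
python3 - <<'E'
from h import *
s=load('scene'); d=load('side')
for n,c,pts in(('scene',s,[(260,182),(335,253),(374,232),(338,215),(192,218),(232,208),(433,190),(388,168),(320,142),(275,178)]),('side',d,[(202,257),(245,291),(367,214),(325,190),(348,336),(322,297),(300,126),(222,182),(245,240),(290,135)])):
    for p in pts: print(n,p,dep(c,*p).round(), onz(c,*p,6).round())
# subbase/plate segmentation: points with z 4..25 grey
for n,c in(('scene',s),('side',d)):
    P=cloud(c); fr=c['frame'].astype(int); sat=fr.max(2)-fr.min(2)
    m=(P[...,2]>3)&(P[...,2]<24)&(sat<25)&(c['depth']>0)&(P[...,0]>300)&(P[...,0]<900)&(abs(P[...,1])<300)
    k,l,st,ce=cv2.connectedComponentsWithStats(m.astype('uint8'))
    for i in range(1,k):
        if st[i,4]>150:
            q=P[l==i][:,:2].astype('float32'); print(n,st[i,4],ce[i].round(),cv2.minAreaRect(q))
E
```

```text
scene (260, 182) [ 366. -128.    7.] [ 364. -127.    6.]
scene (335, 253) [703. -38.   8.] [701. -37.   6.]
scene (374, 232) [681.  86.   6.] [681.  86.   6.]
scene (338, 215) [648.  -4.  79.] [586.  27.   6.]
scene (192, 218) [ 460. -340.   36.] [ 429. -342.    6.]
scene (232, 208) [ 469. -234.   36.] [ 437. -232.    6.]
scene (433, 190) [675. 258.  84.] [611. 321.   6.]
scene (388, 168) [482. 245.  19.] [469. 255.   6.]
scene (320, 142) [567. -14. 250.] [253. 118.   6.]
scene (275, 178) [418. -93.  52.] [366. -80.   6.]
side (202, 257) [328.   7.   6.] [328.   7.   6.]
side (245, 291) [ 362. -130.    6.] [ 362. -130.    6.]
side (367, 214) [710. -51.   7.] [710. -51.   6.]
side (325, 190) [622.  -5.  78.] [682.  87.   6.]
side (348, 336) [ 448. -346.   42.] [ 467. -322.    6.]
side (322, 297) [ 461. -247.   39.] [ 478. -220.    6.]
side (300, 126) [554. -18. 257.] [814. 438.   6.]
side (222, 182) [469. 233.  22.] [478. 259.   6.]
side (245, 240) [400. -58.  65.] [427.  11.   6.]
side (290, 135) [537.  -7. 238.] [757. 400.   6.]
scene 442 [388. 170.] ((479.2865905761719, 246.64498901367188), (65.76263427734375, 92.17256927490234), 75.5731201171875)
scene 2649 [320. 220.] ((519.3693237304688, -22.258087158203125), (363.8269348144531, 151.08135986328125), 13.19566822052002)
scene 163 [219. 219.] ((463.5221862792969, -276.24237060546875), (45.2873649597168, 38.09563064575195), 86.07575988769531)
scene 283 [269. 308.] ((786.7481689453125, -219.1920166015625), (162.08872985839844, 14.98759937286377), 82.77879333496094)
side 563 [223. 183.] ((475.47381591796875, 247.82223510742188), (68.70856475830078, 88.77972412109375), 76.70612335205078)
side 4041 [281. 248.] ((518.0938720703125, -22.276351928710938), (367.4133605957031, 152.6605224609375), 12.109358787536621)
side 202 [369. 293.] ((550.9277954101562, -260.2200927734375), (24.061613082885742, 78.97979736328125), 25.845417022705078)
```

```bash
cat >> h.py <<'E'
YAW=np.radians(12.7); C0=np.array([518.7,-22.3])
U=np.array([np.cos(YAW),np.sin(YAW)]); V=np.array([-U[1],U[0]]); O=C0-9*U
def J(P): # world->jig
    P=np.asarray(P,float); q=P[...,:2]-O; return np.stack([q@U,q@V,P[...,2]],-1)
def W(x,y,z): return np.r_[O+x*U+y*V,z]
def down(a): # jaws along heading a
    x=np.array([0,0,-1.]); y=np.array([np.cos(a),np.sin(a),0]); return Rn.from_matrix(np.c_[x,y,np.cross(x,y)]).as_rotvec()
E
python3 - <<'E'
from h import *
for n in('scene','side'):
    c=load(n); Q=J(cloud(c)); ok=c['depth']>0
    m=ok&(Q[...,2]>72)&(Q[...,2]<84)&(Q[...,0]>60)&(Q[...,0]<220)&(abs(Q[...,1])<50)
    q=Q[m]; print(n,'lug',len(q),np.percentile(q,[2,50,98],axis=0).round(1))
    m=ok&(Q[...,2]>90)&(Q[...,0]>-150)&(Q[...,0]<200)&(abs(Q[...,1])<34)
    q=Q[m]; print('leaf',len(q)); 
    for z in range(90,280,15):
        t=q[abs(q[:,2]-z)<3]
        if len(t): print(z,t[:,0].min().round(1),np.median(t[:,0]).round(1),t[:,0].max().round(1),t[:,1].min().round(),t[:,1].max().round())
s=arm.sense(); R=Rn.from_rotvec(s['eef_rot']).as_matrix(); print(R.round(2))
c=load('wrist'); print('cam in tool',R.T@(-c['R'].T@c['t']-s['tcp_pos']), 'axes',(R.T@c['R'].T).round(2))
for a in(YAW,YAW+np.pi,YAW+np.pi/2,YAW-np.pi/2): print(a,arm.inverse_kinematics(W(100,0,250),down(a)))
E
```

```text
scene lug 148 [[102.1 -16.3  72.1]
 [124.5   3.1  77.8]
 [145.9  21.   80.5]]
leaf 508
90 -82.3 -82.2 -82.1 -33.0 -24.0
105 -75.9 -71.7 -63.1 -33.0 14.0
120 -72.1 -56.7 -54.1 -31.0 28.0
135 -54.7 -46.8 -42.9 -34.0 20.0
150 -43.1 -33.5 -29.8 -34.0 12.0
165 -22.2 1.6 6.3 -31.0 32.0
180 -11.8 -5.7 7.7 -33.0 2.0
195 -1.1 7.0 18.5 -34.0 1.0
210 13.9 21.6 43.4 -34.0 5.0
225 19.4 39.9 56.1 -5.0 7.0
240 27.6 60.0 70.3 -5.0 9.0
255 40.9 52.7 57.2 -6.0 9.0
side lug 161 [[ 99.7 -16.5  72.5]
 [121.6  -3.9  76.8]
 [144.8  23.4  79.9]]
leaf 2745
90 -94.9 -91.9 -84.2 -34.0 34.0
105 -85.6 -80.7 -69.8 -34.0 34.0
120 -77.4 -68.9 -58.6 -34.0 33.0
135 -60.0 -54.8 -44.8 -34.0 34.0
150 -46.7 -41.9 -30.1 -33.0 33.0
165 -37.9 -28.9 6.3 -33.0 33.0
180 -26.7 -15.8 -6.4 -34.0 34.0
195 -9.0 -3.9 7.4 -34.0 33.0
210 3.1 10.1 45.0 -34.0 32.0
225 16.8 37.9 54.8 -5.0 11.0
240 24.2 33.3 66.9 -4.0 11.0
255 37.4 43.5 55.9 -5.0 11.0
[[-0.   -0.38 -0.93]
 [-0.   -0.93  0.38]
 [-1.    0.   -0.  ]]
cam in tool [-122.52233949   -0.64397219  -64.62224371] axes [[ 0.   -0.26  0.97]
 [ 1.    0.   -0.  ]
 [-0.    0.97  0.26]]
0.22165681500327983 None
3.363249468593073 [ 0.26241089  0.35516942 -0.03785649  0.         -1.17777041 -0.04075408]
1.7924531417981764 [ 0.26241089  0.35516942 -0.03785649  0.         -1.17777041 -1.6115504 ]
-1.3491395117916167 [ 2.62410892e-01  3.55169421e-01 -3.78564943e-02  4.44089210e-16
 -1.17777041e+00  1.53004225e+00]
```

```bash
cat >> h.py <<'E'
H=np.array([-107.,2.8,60.]); A=YAW+np.pi/2
def tipj(th,off):
    c,s=np.cos(th),np.sin(th); return H+[185*c-(10+off)*s-11,0,185*s+(10+off)*c+19]
def F(): return arm.sense()['contact_force']
def st(m=''):
    s=arm.sense(); print(m,round(s['time_s'],2),J(s['tcp_pos']).round(1),'F',s['contact_force'].round(1),'gap',round(s['finger_gap'],3))
    return s
E
python3 - <<'E'
from h import *
arm.set_gripper(0)
r=down(A)
arm.move_ptp(W(*tipj(.873,50)),r); f0=F(); st('pre')
for off in(25,12): arm.servo_line(W(*tipj(.873,off)),feed=60)
st('near')
th=.873;off=12
while off>0:
    off-=3; arm.servo_line(W(*tipj(th,off)),feed=30)
    if np.linalg.norm(F()-f0)>2: break
st(f'contact off {off}')
while th>.07:
    th-=.08; off=max(off-1,0); arm.servo_line(W(*tipj(max(th,.06),off)),feed=50)
    s=st(f'{th:.3f}')
    if np.linalg.norm(s['contact_force']-f0)>25: print('STOP');break
snap('wrist','w1')
E
```

```text
pre 3.24 [-44.7   3.3 259.3] F [-0.6 -1.1 -0.6] gap -0.001
near 4.17 [-15.9   2.8 234.5] F [-1.   0.7  1. ] gap -0.004
contact off 0 5.17 [ -6.8   2.8 227. ] F [ 0.4 -0.2  0.4] gap 0.001
0.793 5.62 [  4.8   2.8 217.3] F [ 0.6 -0.5 -0.1] gap 0.0
0.713 6.08 [ 15.5   2.8 207.2] F [ 0.3 -0.9  0.2] gap 0.002
0.633 6.53 [ 25.3   2.8 196. ] F [-0.1  0.3  0.2] gap -0.0
0.553 6.97 [ 34.2   2.8 184.2] F [-0.1 -1.3  0.4] gap -0.004
0.473 7.42 [ 42.1   2.8 171.7] F [0.6 0.5 0.7] gap -0.003
0.393 7.88 [ 49.    2.8 158.6] F [ 0.2 -0.7  0. ] gap -0.0
0.313 8.32 [ 54.8   2.8 145. ] F [-0.3  0.2  0.1] gap -0.003
0.233 8.78 [ 59.6   2.8 130.9] F [0.2 0.8 0. ] gap -0.002
0.153 9.22 [ 63.1   2.8 116.5] F [ 0.1  0.2 -0.1] gap 0.001
0.073 9.68 [ 65.5   2.8 101.9] F [-0.6  0.4  0.1] gap -0.0
-0.007 9.93 [ 66.    2.8 100. ] F [-0.3 -0.2  0.3] gap -0.002
```

View pics/w1.png

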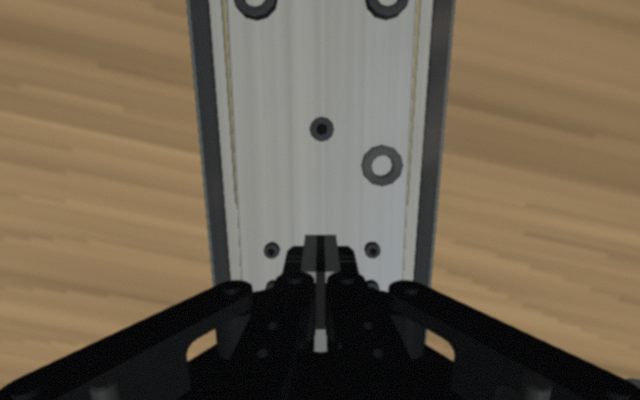

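The wrist view shows the leaf plate (white, bushes at (382,165), (255,5), (387,5)) under the fingertips at (320,240). The forces stayed within the noise, so I'll check the leaf angle from depth before the final press.

```bash
python3 - <<'E'
from h import *
c=load('w1')
for p in[(320,40),(320,90),(320,180),(300,220),(340,220),(430,100)]: print(p,J(dep(c,*p)).round(1))
q=np.array([J(dep(c,320+dx,v)) for v in range(30,215,3) for dx in(-40,-30,30)]); k=np.polyfit(q[:,0]-H[0],q[:,2],1); print('leaf angle',k[0],'z at hinge',k[1])
E
```

```text
(320, 40) [-22.7   3.7  74.2]
(320, 90) [-3.8  3.7 75.4]
(320, 180) [33.1  3.7 77. ]
(300, 220) [51.3 -5.1 76.4]
(340, 220) [50.3 12.4 79.4]
(430, 100) [-0.1 66.7 15.3]
leaf angle 0.05857269498262808 z at hinge 69.13426790528334
```

```bash
python3 - <<'E'
from h import *
f0=F()
for th in(.035,.02,.012,.008,.004,.001,-.002,-.004,-.006):
    arm.servo_line(W(*tipj(th,0)),feed=12); s=st(th)
    if s['contact_force'][2]-f0[2]>12.5: break
p=s['tcp_pos']
arm.servo_line(p+[0,0,8],feed=15)
st('up')
# look at clevis: camera on -U side; go to above, TCP such that clevis is in view
arm.servo_line(W(60,2.8,200),feed=200); 
snap('wrist','w2'); st()
E
```

```text
0.035 10.51 [66.5  2.8 95.3] F [ 0.8  0.5 -0.4] gap 0.001
0.02 10.89 [66.7  2.8 92.5] F [-0.6  0.6 -0.2] gap -0.001
0.012 11.17 [66.9  2.8 91.1] F [-0.3  0.4  0.4] gap -0.001
0.008 11.42 [67.   2.8 90.7] F [-0.4  0.3  2.4] gap 0.001
0.004 11.67 [67.   2.8 90.2] F [-2.   0.9  5.7] gap 0.0
0.001 11.92 [67.   2.8 89.9] F [-2.1  1.   6.4] gap -0.001
-0.002 12.17 [67.   2.8 89.6] F [-3.3  0.4  8.3] gap -0.002
-0.004 12.42 [67.1  2.8 89.5] F [-4.   0.9  9.9] gap -0.001
-0.006 12.67 [67.1  2.8 89.3] F [-3.2  1.1  9.7] gap 0.003
up 13.45 [67.   2.8 97.2] F [-0.4  0.3  0.2] gap 0.001
 14.17 [ 59.    2.9 198.3] F [-0.5 -0.4 -0.6] gap 0.001
```

View pics/w2.png

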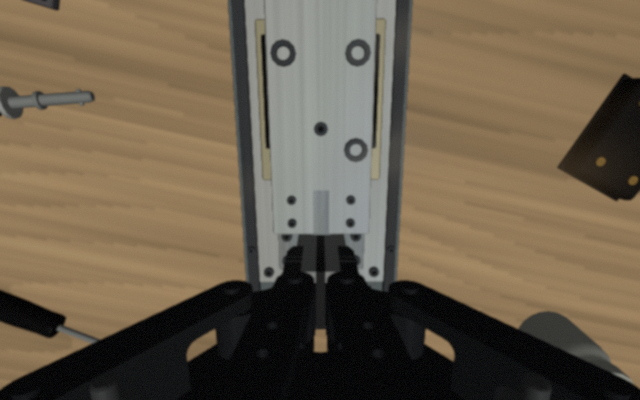

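The view shows the leaf lying flat, its end at row ≈235 (cols 273–369). The clevis is hidden behind the fingers, and the small look-alike pin is at (50,98). Next I'll look at the clevis and the cradle from close by.

```bash
python3 - <<'E'
from h import *
c=load('w2')
print('leaf end',J(onz(c,285,235,70)).round(1),J(onz(c,360,235,70)).round(1),'edges',J(onz(c,273,210,70)).round(1),J(onz(c,369,210,70)).round(1))
arm.servo_line(W(190,2.8,190),feed=200); arm.wait(.2); snap('wrist','w3'); st()
arm.move_ptp([530,-295,200],down(np.radians(85))); arm.wait(.2); snap('wrist','w4'); st()
a=np.hstack([cv2.imread('pics/w3.png')[:300,160:480],cv2.imread('pics/w4.png')[:300,100:580]]); cv2.imwrite('pics/b.png',a)
E
```

```text
leaf end [ 93. -23.  70.] [93.1 34.7 70. ] edges [ 72.9 -31.5  70. ] [72.9 40.9 70. ]
 15.22 [189.4   2.8 190.8] F [-0.3  0.3  0.4] gap -0.003
 16.8 [ -39.1 -267.9  199.8] F [-0.2 -0.2  0.2] gap 0.0
```

View pics/b.png

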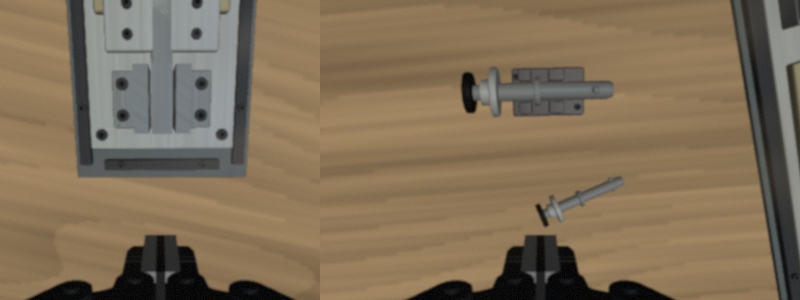

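The left half (w3) shows the clevis lugs with the tongue between them, inner edges at about cols 310 and 334, rows 65–133. The right half (w4) shows the large pin level in its cradle: button at about (250,92), flange (275,92), nose end (393,89). The small look-alike is separate, below it.

```bash
python3 - <<'E'
from h import *
c=load('w3'); Q=J(cloud(c)); m=(c['depth']>0)&(abs(Q[...,2]-78)<2.5)&(abs(Q[...,0]-123)<40)&(abs(Q[...,1])<40)
q=Q[m]; 
for s,n in((q[:,1]<4,'L'),(q[:,1]>4,'R')): print('lug',n,s.sum(),np.percentile(q[s],[1,50,99],axis=0).round(1).tolist())
m=(c['depth']>0)&(abs(Q[...,2]-70)<5)&(abs(Q[...,0]-123)<30)&(abs(Q[...,1]-3)<6); q=Q[m]; k=np.polyfit(q[:,0]-H[0],q[:,2],1); print('tongue',k, np.polyval(k,230),len(q),q[:,1].min(),q[:,1].max())
c=load('w4'); P=cloud(c); z=P[...,2]
m=(c['depth']>0)&(z>15)&(z<60); m[:60]=0; m[125:]=0; m[:,:225]=0;m[:,410:]=0
for u in range(236,400,6):
    r=np.where(m[:,u])[0]
    if len(r): 
        i=r[np.argmax(z[r,u])]; print(u,'rows',r.min(),r.max(),'top',P[i,u].round(1))
E
```

```text
lug L 1499 [[101.0, -13.9, 75.5], [121.9, -7.0, 76.9], [144.5, 3.6, 78.7]]
lug R 1655 [[101.0, 4.3, 75.6], [122.5, 16.1, 76.7], [144.4, 23.8, 78.6]]
tongue [ 0.11981252 46.92386535] 74.48074491005369 329 -2.2113709347063923 8.8832433915195
242 rows 76 98 top [ 453.7 -345.3   49.4]
248 rows 72 113 top [ 459.2 -341.5   49.8]
254 rows 77 112 top [ 453.4 -338.    39.9]
260 rows 82 100 top [ 451.7 -332.5   43.4]
266 rows 80 105 top [ 455.8 -328.3   43.8]
272 rows 67 114 top [ 451.6 -321.9   53.2]
278 rows 70 116 top [ 467.6 -320.3   45.2]
284 rows 83 101 top [ 456.1 -314.8   40.8]
290 rows 83 101 top [ 457.3 -310.2   41.1]
296 rows 83 100 top [ 456.9 -305.5   40.8]
302 rows 69 113 top [ 458.1 -301.    41.4]
308 rows 69 113 top [ 459.2 -296.4   41.8]
314 rows 78 100 top [ 456.  -291.4   43.7]
320 rows 78 105 top [ 459.3 -287.1   44.8]
326 rows 82 100 top [ 461.1 -282.6   40.9]
332 rows 69 113 top [ 456.4 -277.6   41. ]
338 rows 69 112 top [ 457.5 -273.    40.5]
344 rows 82 111 top [ 458.6 -268.4   40.8]
350 rows 82 99 top [ 456.8 -263.7   40.6]
356 rows 82 99 top [ 462.4 -259.4   40.8]
362 rows 82 99 top [ 459.1 -254.6   41.2]
368 rows 81 99 top [ 460.2 -250.    41.2]
374 rows 81 99 top [ 460.6 -245.6   42.6]
380 rows 81 99 top [ 464.7 -240.8   40.3]
386 rows 81 98 top [ 457.7 -236.    40.7]
392 rows 83 96 top [ 461.8 -231.4   40.3]
```

```bash
python3 - <<'E'
from h import *
c=load('w4'); P=cloud(c); z=P[...,2]
fr=c['frame'].astype(int)
print('gray row92',[(u,int(fr[92,u].mean())) for u in range(234,312,2)])
print('gray row90',[(u,int(fr[90,u].mean())) for u in range(384,400)])
a=onz(c,290,92.3,34);b=onz(c,380,90.3,34); d=b-a; print(a,b,np.degrees(np.arctan2(d[1],d[0])))
for u in(239,280,395,364.5,293): print(u,onz(c,u,92,34).round(1), onz(c,u,92,10).round(1))
for p in[(296,72),(296,110),(318,72),(318,110),(360,110),(303,72),(303,110)]: print(p,P[p[1],p[0]].round(1))
# axis by rows mid per column
pts=[]
for u in list(range(284,298))+list(range(344,390)):
    r=np.where((z[60:125,u]>24)&(z[60:125,u]<60))[0]+60
    if len(r) and r.max()-r.min()<22: pts.append(onz(c,u,(r.min()+r.max())/2,34))
pts=np.array(pts); k=np.polyfit(pts[:,1],pts[:,0],1); print('x=',k,'heading',90-np.degrees(np.arctan(k[0])),np.polyval(k,-333),len(pts))
# same from scene: circle button etc
E
```

```text
gray row92 [(234, 120), (236, 123), (238, 121), (240, 107), (242, 43), (244, 19), (246, 27), (248, 26), (250, 19), (252, 79), (254, 114), (256, 112), (258, 116), (260, 139), (262, 150), (264, 152), (266, 151), (268, 132), (270, 138), (272, 147), (274, 150), (276, 103), (278, 103), (280, 116), (282, 115), (284, 115), (286, 117), (288, 116), (290, 116), (292, 118), (294, 118), (296, 120), (298, 115), (300, 116), (302, 116), (304, 117), (306, 117), (308, 118), (310, 119)]
gray row90 [(384, 111), (385, 112), (386, 114), (387, 114), (388, 114), (389, 115), (390, 112), (391, 110), (392, 109), (393, 111), (394, 112), (395, 113), (396, 115), (397, 113), (398, 115), (399, 114)]
[ 456.54688249 -310.72325854   34.        ] [ 461.1022291  -239.59609857   34.        ] 86.33549049565636
239 [ 452.9 -351.    34. ] [ 451.8 -356.2   10. ]
280 [ 455.6 -318.6   34. ] [ 454.8 -321.2   10. ]
395 [ 463.4 -227.8   34. ] [ 463.2 -222.8   10. ]
364.5 [ 461.3 -251.9   34. ] [ 461.  -248.9   10. ]
293 [ 456.5 -308.3   34. ] [ 455.8 -310.1   10. ]
(296, 72) [ 439.8 -305.8    9.4]
(296, 110) [ 471.  -309.1    8.9]
(318, 72) [ 441.4 -287.3    9.1]
(318, 110) [ 472.6 -290.     8.8]
(360, 110) [ 475.7 -253.5    8.9]
(303, 72) [ 442.3 -298.9   34.8]
(303, 110) [ 471.  -301.7   35.6]
x= [6.22343076e-02 4.75626680e+02] heading 86.43882969232726 454.9026558643332 59
```

```bash
cat >> h.py <<'E'
PA=np.radians(86.4); PD=np.array([np.cos(PA),np.sin(PA),0]); PH=np.array([454.9,-332.5,34.])
E
python3 - <<'E'
from h import *
r=down(PA); g=PH+1.5*PD
arm.move_ptp(np.r_[g[:2],130],r); arm.set_gripper(36/85,40); print(st('above')['tcp_pos'])
f0=F(); ok=True
for z in(75,58,48,41,35):
    arm.servo_line(np.r_[g[:2],z],feed=60); d=F()-f0
    if np.linalg.norm(d)>5: print('contact',z,d); ok=False; break
if ok:
    arm.servo_line(np.r_[(PH+2.75*PD)[:2],35],feed=10); print(st('pre')['tcp_pos'])
    arm.set_gripper(0,40); print(st('closed')['tcp_pos'])
snap('wrist','w5'); snap('side','s5')
a=np.vstack([cv2.imread('pics/w5.png')[120:400],cv2.resize(cv2.imread('pics/s5.png')[230:370,220:540],None,fx=2,fy=2)]); cv2.imwrite('pics/c.png',a)
E
```

```text
above 17.74 [-120.5 -287.1  130.3] F [-0.9 -0.3  0.4] gap 0.427
[ 455.50905649 -330.83747541  130.31168454]
contact 48 [-2.51083354 -8.59410769 25.1973739 ]
```

View pics/c.png

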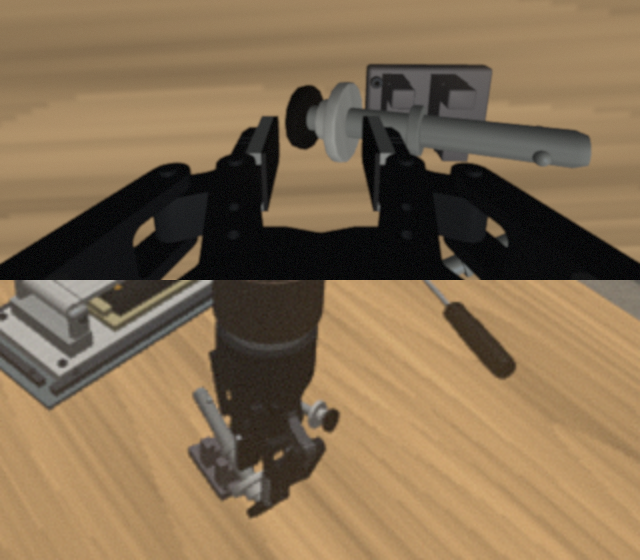

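The wrist view shows the front finger came down on the shank between flange and collar. "Over the neck" means the fingertips must stay above the 14 mm shank. I'll back off straight up and check how the pin sits.

```bash
python3 - <<'E'
from h import *
def tool(c,tcp,r,pts):
    R=Rn.from_rotvec(r).as_matrix()
    for p in pts: print(p,(R.T@(dep(c,*p)-tcp)).round(1))
s=arm.sense(); 
tool(load('w5'),s['tcp_pos'],s['eef_rot'],[(272,240),(274,242),(368,240),(366,242),(370,245),(376,260)])
tool(load('w4'),np.array([530,-295,199.8]),down(np.radians(85)),[(315,238),(326,238),(315,242),(326,242)])
g=PH+1.5*PD
arm.servo_line(np.r_[g[:2],75],feed=60); st('up')
arm.servo_line(np.r_[g[:2],110]+[75,35,90],feed=200); arm.wait(.3); c=snap('wrist','w6'); st()
P=cloud(c); z=P[...,2]; m=(z>20)&(z<60)&(c['depth']>0)&(abs(P[...,0]-458)<40)&(P[...,1]<-215)&(P[...,1]>-360)
ys=np.arange(-350,-222,6.)
for y in ys:
    t=P[m&(abs(P[...,1]-y)<2)]
    if len(t): i=np.argsort(t[:,2])[-8:]; print(y,'ridge',t[i].mean(0).round(1))
cv2.imwrite('pics/d.png',c['frame'][:300,:,::-1])
E
```

```text
(272, 240) [  9.9 -18.7 -11.1]
(274, 242) [  7.9 -17.6 -11. ]
(368, 240) [ 10.6  20.5 -10.8]
(366, 242) [  8.6  19.4 -10.8]
(370, 245) [  4.9  20.5 -11.1]
(376, 260) [ -8.9  20.8 -11.2]
(315, 238) [ 11.3  -0.2 -10.7]
(326, 238) [ 12.    4.3 -10.5]
(315, 242) [  7.4  -0.2 -10.6]
(326, 242) [  7.5   4.2 -10.6]
up 20.26 [-121.3 -286.6   74.4] F [-0.3  0.3 -0.3] gap 0.426
 21.51 [ -40.6 -269.5  199.5] F [-0.6  0.3 -0.7] gap 0.429
-344.0 ridge [ 454.5 -343.    49.8]
-338.0 ridge [ 454.2 -339.6   48.6]
-332.0 ridge [ 454.4 -331.    43.5]
-326.0 ridge [ 457.2 -324.3   51.6]
-320.0 ridge [ 456.  -320.9   52.7]
-314.0 ridge [ 456.6 -314.    41. ]
-308.0 ridge [ 457.5 -307.5   41. ]
-302.0 ridge [ 457.4 -302.5   40.8]
-296.0 ridge [ 457.3 -296.2   40.7]
-290.0 ridge [ 458.2 -289.5   44.3]
-284.0 ridge [ 458.6 -283.7   41. ]
-278.0 ridge [ 459.3 -277.9   40.9]
-272.0 ridge [ 459.  -271.8   41.1]
-266.0 ridge [ 459.3 -266.1   40.9]
-260.0 ridge [ 459.2 -259.8   40.9]
-254.0 ridge [ 459.7 -253.8   40.5]
-248.0 ridge [ 461.  -247.3   41.3]
-242.0 ridge [ 462.4 -242.9   43. ]
-236.0 ridge [ 461.6 -235.1   40.8]
-230.0 ridge [ 461.  -231.5   39.5]
```

View pics/d.png

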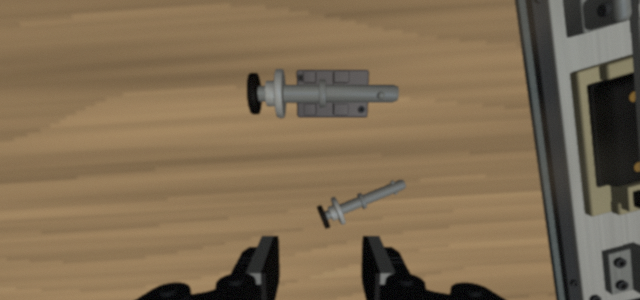

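The pin sits level again: its ridge is at z = 41 along its whole length, with button at (254,93) and nose at (398,93). Now I'll grasp with the tips just above the neck.

```bash
sed -i 's/-332.5,34/-332.0,34/' h.py; python3 - <<'E'
from h import *
r=down(PA); g=PH+1.5*PD; Z=61.5
arm.move_ptp(np.r_[g[:2],90],r)
f0=F(); ok=True
for z in(72,66,Z):
    arm.servo_line(np.r_[g[:2],z],feed=50); d=F()-f0
    if np.linalg.norm(d)>4: print('contact',z,d); ok=False; break
if ok:
    arm.servo_line(np.r_[(PH+2.75*PD)[:2],Z],feed=10); print(st('pre')['tcp_pos'])
    arm.set_gripper(0,60); s=st('closed'); print(s['tcp_pos'],'gap mm',s['finger_gap']*85)
    if s['finger_gap']>.15:
        p=s['tcp_pos']; arm.servo_line(np.r_[(PH+2.75*PD)[:2],Z+40],feed=40); arm.servo_line(np.r_[(PH+2.75*PD)[:2],Z+110],feed=120); s=st('lifted')
snap('wrist','w7'); snap('side','s7')
a=np.vstack([cv2.imread('pics/w7.png')[120:400],cv2.resize(cv2.imread('pics/s7.png')[200:340,220:540],None,fx=2,fy=2)]); cv2.imwrite('pics/e.png',a)
E
```

```text
pre 23.42 [-120.5 -285.5   61.6] F [-0.3  0.1  0.5] gap 0.426
[ 455.15429057 -329.24011784   61.62635307]
closed 23.7 [-120.3 -285.6   61.8] F [0.5 0.3 1.5] gap 0.219
[ 455.34412408 -329.34016263   61.75759095] gap mm 18.626515292706205
lifted 25.58 [-121.  -285.   170.7] F [-0.3 -0.3 -2.1] gap 0.219
```

View pics/e.png

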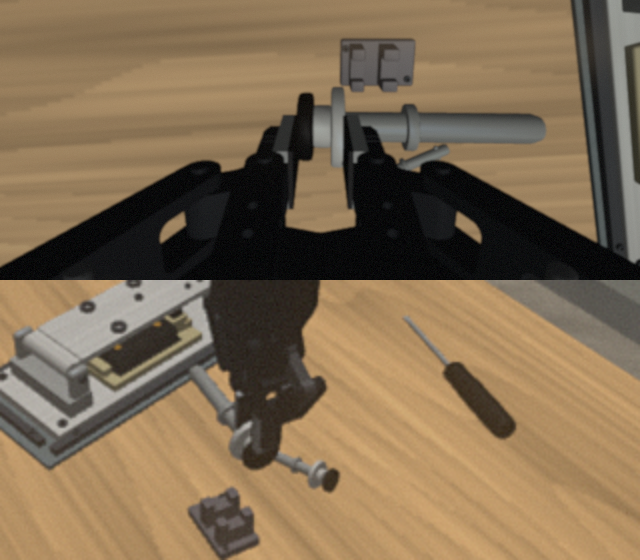

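The pin is held with the button in (button face at (305,245), flange (337,247), no balls visible). The shank runs level to the nose at (545,249), and the cradle is empty. Next I'll measure the pin in the tool frame.

```bash
python3 - <<'E'
from h import *
s=arm.sense(); tcp=s['tcp_pos']; R=Rn.from_rotvec(s['eef_rot']).as_matrix()
c=load('w7'); P=(cloud(c)-tcp)@R  # tool coords
m=(c['depth']>0)&(P[...,0]>5)&(P[...,0]<50)&(abs(P[...,2])<35)&(P[...,1]>10)&(P[...,1]<125)
rows=[]
for u in range(425,548,4):
    r=np.where(m[:,u])[0]
    r=r[(r>225)&(r<275)]
    if len(r)<10: continue
    t=P[r,u]; i=np.argsort(t[:,0])[:4]
    # mid row -> axis at x tool=27.5
    v=(r.min()+r.max())/2; o,d=ray(c,u,v); o=R.T@(o-tcp); d=R.T@d; a=o+d*(27.5-o[0])/d[0]
    rows.append([u,r.min(),r.max(),*t[i].mean(0),*a])
rows=np.array(rows); print(rows[::3].round(1)); k=rows[(rows[:,7]>55)&(rows[:,7]<100)]
print('ridge x vs y',np.polyfit(k[:,7],k[:,3],1),'axis z vs y',np.polyfit(k[:,7],k[:,8],1),'nose y',rows[-1])
print(s['eef_rot'],down(PA),tcp)
E
```

```text
[[ 4.250e+02  2.330e+02  2.620e+02  2.050e+01  4.780e+01  6.000e-01
   2.750e+01  4.980e+01  2.000e-01]
 [ 4.370e+02  2.330e+02  2.620e+02  1.990e+01  5.280e+01 -6.000e-01
   2.750e+01  5.530e+01  2.000e-01]
 [ 4.490e+02  2.330e+02  2.620e+02  2.020e+01  5.830e+01 -6.000e-01
   2.750e+01  6.090e+01  2.000e-01]
 [ 4.610e+02  2.330e+02  2.620e+02  2.020e+01  6.370e+01  4.000e-01
   2.750e+01  6.650e+01  2.000e-01]
 [ 4.730e+02  2.330e+02  2.630e+02  1.990e+01  6.890e+01  1.000e-01
   2.750e+01  7.210e+01  5.000e-01]
 [ 4.850e+02  2.330e+02  2.630e+02  2.010e+01  7.430e+01  2.000e-01
   2.750e+01  7.770e+01  5.000e-01]
 [ 4.970e+02  2.330e+02  2.630e+02  1.920e+01  7.900e+01 -1.400e+00
   2.750e+01  8.330e+01  5.000e-01]
 [ 5.090e+02  2.340e+02  2.630e+02  1.970e+01  8.470e+01 -1.000e-01
   2.750e+01  8.890e+01  7.000e-01]
 [ 5.210e+02  2.340e+02  2.630e+02  1.930e+01  8.970e+01 -7.000e-01
   2.750e+01  9.450e+01  7.000e-01]
 [ 5.330e+02  2.350e+02  2.630e+02  1.920e+01  9.510e+01  4.000e-01
   2.750e+01  1.001e+02  1.000e+00]
 [ 5.450e+02  2.440e+02  2.560e+02  2.050e+01  1.013e+02  4.000e-01
   2.750e+01  1.058e+02  1.500e+00]]
ridge x vs y [-0.02539098 21.65469541] axis z vs y [ 0.01323279 -0.56790275] nose y [5.45000000e+02 2.44000000e+02 2.56000000e+02 2.04708519e+01
 1.01258398e+02 3.79881932e-01 2.75000000e+01 1.05811959e+02
 1.46356702e+00]
[ 0.05037692  1.57254118 -0.04872721] [ 0.04934656  1.57023295 -0.04934656] [ 454.367777   -328.93159871  170.27777055]
```

```bash
cat >> h.py <<'E'
HX=122.9
INS=(Rn.from_rotvec(-.015*np.r_[U,0])*Rn.from_rotvec(down(A+.013))).as_rotvec()
def pinfit(c,s,lo=425,hi=530):
    tcp=s['tcp_pos']; R=Rn.from_rotvec(s['eef_rot']).as_matrix(); P=(cloud(c)-tcp)@R; Q=J(cloud(c))
    m=(c['depth']>0)&(P[...,0]>5)&(P[...,0]<50)&(abs(P[...,2])<35); out=[]
    for u in range(lo,hi,3):
        r=np.where(m[:,u])[0]; r=r[(r>215)&(r<285)]
        if len(r)<10: continue
        top=np.sort(Q[r,u,2])[-4:].mean(); v=(r.min()+r.max())/2
        a=J(onz(c,u,v,60)); out.append([*a[:2],top-7])
    return np.array(out),Q
E
python3 - <<'E'
from h import *
arm.move_ptp(W(HX,-132,150),INS); arm.servo_line(W(HX,-132,88.3),feed=80); arm.wait(.3)
s=st('pre'); c=snap('wrist','w8'); snap('side','s8')
o,Q=pinfit(c,s); print('pin x(y)',np.polyfit(o[:,1],o[:,0],1),'z(y)',np.polyfit(o[:,1],o[:,2],1)); 
print('at nose x,z',np.polyval(np.polyfit(o[:,1],o[:,0],1),-30),np.polyval(np.polyfit(o[:,1],o[:,2],1),-30))
m=(c['depth']>0)&(abs(Q[...,2]-77.5)<3)&(abs(Q[...,0]-123)<40)&(Q[...,1]>-25)&(Q[...,1]<40); q=Q[m]
print('lug',len(q),np.percentile(q,[1,50,99],axis=0).round(1).tolist())
a=np.vstack([cv2.imread('pics/w8.png')[140:380],cv2.resize(cv2.imread('pics/s8.png')[140:310,220:540],None,fx=2,fy=2)]); cv2.imwrite('pics/f.png',a)
E
```

```text
pre 28.02 [ 123.1 -132.    88.8] F [-0.6 -0.3 -1.7] gap 0.218
pin x(y) [-1.22280136e-02  1.21756796e+02] z(y) [8.85173214e-03 6.09536382e+01]
at nose x,z 122.12363610194531 60.68808624425924
lug 4205 [[100.1, -15.3, 74.6], [124.2, -7.8, 76.7], [144.4, 6.0, 78.3]]
```

View pics/f.png

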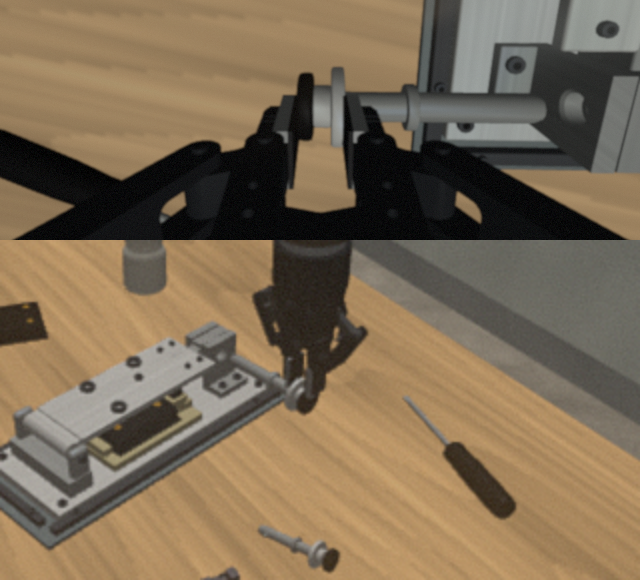

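The top half shows the lug's hole as a bright disc at about (572,246), directly ahead of the nose, whose axis is at about row 248. The side view shows the leaf closed and the pin level. I'll get the lateral and vertical error by casting rays onto the lug face.

```bash
python3 - <<'E'
from h import *
c=load('w8'); g=cv2.cvtColor(c['frame'],cv2.COLOR_RGB2GRAY)
print(g[220:272:2,550:600:3])
def onY(u,v,y0):
    o,d=ray(c,u,v); a=J(o); b=J(o+d)-a; return a+b*(y0-a[1])/b[1]
for u,v in[(572,246),(560,246),(585,246),(572,231),(572,262)]: print(u,v,onY(u,v,-15.5).round(1))
print('proj expected hole centre',proj(c,W(122.9,-15.5,60)),'pin axis at nose proj',proj(c,W(122.12,-32,60.7)))
E
```

```text
[[ 43  45  46  43  44  43  45  47  44  42  42  41  45  42  42  39  43]
 [ 45  45  43  45  44  45  44  42  44  42  44  43  44  44  41  41  43]
 [ 42  42  41  41  44  46  43  43  42  43  43  41  41  43  44  46  46]
 [ 42  43  41  41  43  44  45  46  42  44  45  43  39  41  42  41  43]
 [ 39  41  44  43  40  44  49  46  46  45  43  40  43  44  41  43  44]
 [ 43  46  43  39  42  55  62  59  52  42  43  44  41  43  43  37  42]
 [ 44  44  43  44  49  73  74  76  76  66  49  43  42  45  43  43  41]
 [ 42  43  41  45  66  78  86 101 103 102  81  45  45  44  38  43  39]
 [ 41  43  43  43  79  83 104 108 110 110 107  64  43  43  45  42  41]
 [ 39  43  44  51  86  93 112 110 111 112 115  84  43  42  43  43  43]
 [ 42  42  42  63  87 107 116 116 115 114 112  76  43  41  44  43  42]
 [ 40  44  40  66  85 113 120 121 116 116 113  59  44  43  43  42  43]
 [ 44  43  42  69  84 114 118 118 118 114 111  51  41  40  41  42  45]
 [ 41  45  42  68  82 109 112 112 112 113 108  47  47  40  43  41  43]
 [ 43  44  43  65  79 104 107 107 107 109 106  47  51  40  39  42  43]
 [ 41  44  45  63  79  97 101 102 1
[... 290 characters left out ...]
  74  72  45  40  41  42  46]
 [ 44  44  41  42  45  52  57  61  64  64  66  66  48  44  42  42  42]
 [ 39  44  44  46  40  46  48  52  54  54  55  51  44  42  44  43  42]
 [ 43  43  43  41  42  42  43  46  47  43  48  43  45  42  40  43  41]
 [ 42  41  43  44  46  41  43  40  41  41  43  42  43  40  43  41  43]
 [ 43  45  43  41  43  43  42  40  39  40  40  42  44  43  39  41  41]
 [ 39  43  44  42  41  45  43  41  44  38  41  41  42  41  45  43  42]]
572 246 [120.6 -15.5  60.4]
560 246 [123.8 -15.5  52.9]
585 246 [117.4 -15.5  67.9]
572 231 [113.9 -15.5  58.5]
572 262 [127.6 -15.5  62.5]
proj expected hole centre [570.32836167 250.3055292 ] pin axis at nose proj [535.65823898 248.70636429]
```

```bash
cat >> h.py <<'E'
INS=(Rn.from_rotvec(-.02*np.r_[U,0])*Rn.from_rotvec(down(A+.004))).as_rotvec()
def fj(f): return np.array([f[:2]@U,f[:2]@V,f[2]])
def adv(x,z,y0,y1,step,f0,lim=6,feed=25,side=12):
    y=y0
    while y<y1-1e-6:
        y=min(y+step,y1); arm.servo_line(W(x,y,z),INS,feed=feed); s=arm.sense(); d=fj(s['contact_force']-f0)
        print(round(y,1),J(s['tcp_pos']).round(2),d.round(1),round(s['time_s'],1))
        if -d[1]>lim or np.hypot(d[0],d[2])>side: print('STOP'); break
    return y
E
python3 - <<'E'
from h import *
x,z=121.9,87.8
arm.servo_line(W(x,-128,z),INS,feed=20); arm.wait(.2); f0=np.mean([F() for _ in range(3)],0); np.save('f0.npy',f0); st()
y=adv(x,z,-128,-112,4,f0)
if y==-112: y=adv(x,z,-112,-100,2,f0)
print(y)
E
```

```text
28.68 [ 121.9 -128.    87.8] F [ 0.7 -0.  -1.5] gap 0.222
-124 [ 121.94 -123.8    87.83] [-0.3  0.7 -0.1] 29.0
-120 [ 121.94 -119.78   87.83] [ 0.   0.5 -0.8] 29.3
-116 [ 121.92 -115.82   87.78] [-0.1  0.5  0.5] 29.6
-112 [ 121.93 -111.83   87.84] [-0.7  0.6 -0.4] 29.9
-110 [ 121.93 -109.9    87.8 ] [-0.3  0.1 -0.1] 30.2
-108 [ 121.92 -107.89   87.81] [-1.4  0.4  0.3] 30.4
-106 [ 121.92 -105.88   87.81] [-1.1 -0.1  1.2] 30.7
-104 [ 121.94 -103.87   87.81] [-0.2  1.   0.1] 30.9
-102 [ 121.91 -101.88   87.79] [-1.6  0.8 -0.5] 31.2
-100 [122.09 -99.92  87.98] [-0.3  0.1  0.7] 31.4
-100
```

```bash
python3 - <<'E'
from h import *
f0=np.load('f0.npy'); y=adv(121.9,87.8,-100,-66,2.5,f0,lim=8,feed=22,side=14)
E
```

```text
-97.5 [122.11 -97.3   87.95] [0.2 0.3 0.5] 31.7
-95.0 [122.05 -94.79  87.9 ] [-0.7 -0.5  0.7] 31.9
-92.5 [121.97 -92.31  87.83] [-0.8  0.3  2. ] 32.2
-90.0 [121.99 -89.8   87.84] [0.1 0.3 0.4] 32.5
-87.5 [121.98 -87.29  87.85] [0.2 0.1 1.3] 32.7
-85.0 [121.96 -84.8   87.83] [-0.1  0.5  1.2] 33.0
-82.5 [122.03 -82.51  87.96] [-0.4 -1.4  1.8] 33.3
-80.0 [122.03 -80.11  87.94] [ 0.  -2.   2.1] 33.5
-77.5 [122.03 -77.44  87.95] [-0.7 -2.2  2.1] 33.8
-75.0 [121.99 -74.82  87.89] [ 1.3 -2.3  2.3] 34.1
-72.5 [121.99 -72.26  87.89] [ 0.7 -3.5  3. ] 34.3
-70.0 [121.98 -69.76  87.85] [ 1.4 -1.9  2.7] 34.6
-67.5 [121.98 -67.28  87.86] [-0.  -2.5  3.7] 34.9
-66 [121.95 -65.88  87.83] [ 1.1 -2.7  4.1] 35.1
```

```bash
python3 - <<'E'
from h import *
f0=np.load('f0.npy'); y=adv(121.9,87.8,-66,-54,1,f0,lim=10,feed=12,side=14); print(y); arm.wait(.2); st()
c=snap('wrist','w9'); snap('scene','s9')
a=np.vstack([cv2.imread('pics/w9.png')[150:350],cv2.resize(cv2.imread('pics/s9.png')[150:270,240:440],None,fx=3.2,fy=3.2)]); cv2.imwrite('pics/g.png',a)
E
```

```text
-65 [121.95 -64.99  87.85] [ 0.6 -2.7  3.8] 35.4
-64 [121.93 -63.96  87.85] [ 0.5 -3.6  3.1] 35.6
-63 [121.97 -62.92  87.86] [ 1.  -2.9  4. ] 35.9
-62 [121.93 -61.9   87.82] [ 0.3 -3.3  4.2] 36.1
-61 [121.94 -60.89  87.84] [ 0.6 -2.5  3.8] 36.4
-60 [121.92 -59.89  87.83] [ 0.4 -2.9  2.6] 36.6
-59 [121.93 -58.9   87.83] [ 1.2 -2.7  3.8] 36.9
-58 [121.96 -58.66  88.  ] [ 0.9 -4.4  4.1] 37.1
-57 [121.97 -58.48  88.16] [ 0.6 -7.8  3.4] 37.4
-56 [122.01 -58.28  88.37] [  0.5 -10.4   4.9] 37.6
STOP
-56
 37.83 [122.  -58.3  88.4] F [  3.4 -11.4   2. ] gap 0.222
```

View pics/g.png

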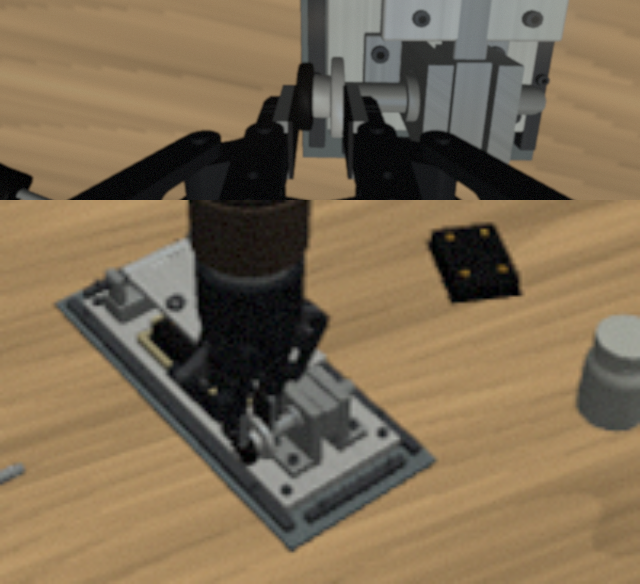

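Collar meets the lug: at TCP y ≈ −58.6 the axial force rises to 10 N with no further travel, and the nose stands out beyond the far lug at (540,248). I'll ease off the push and release.

```bash
python3 - <<'E'
from h import *
f0=np.load('f0.npy')
arm.servo_line(W(121.9,-57.7,87.9),INS,feed=10); arm.wait(.2); s=arm.sense(); print(fj(s['contact_force']-f0).round(1),J(s['tcp_pos']).round(2))
arm.set_gripper(.3,30); st('open1'); arm.set_gripper(.47); s=st('open2'); print(fj(s['contact_force']-f0).round(1))
p=J(s['tcp_pos']); 
arm.servo_line(W(p[0],p[1],p[2]+12),feed=25); s=st('up1'); print(fj(s['contact_force']-f0).round(1))
arm.servo_line(W(p[0],p[1],p[2]+90),feed=100)
arm.servo_line(W(p[0]+70,-20,190),feed=200); arm.wait(.3); st()
c=snap('wrist','w10'); snap('side','s10')
a=np.vstack([cv2.imread('pics/w10.png')[0:260],cv2.resize(cv2.imread('pics/s10.png')[140:310,220:540],None,fx=2,fy=2)]); cv2.imwrite('pics/i.png',a)
E
```

```text
[ 1.6 -5.3  4. ] [121.92 -58.55  88.08]
open1 38.68 [121.5 -58.5  87.6] F [ 2.3 -6.1  1.5] gap 0.299
open2 38.98 [120.8 -56.8  86.9] F [-0.5  0.2 -0.1] gap 0.47
[-1.1  0.5  1.3]
up1 39.57 [120.8 -56.8  99.1] F [-0.3  0.1  0.4] gap 0.473
[-0.9  0.4  1.9]
 41.35 [190.2 -20.5 190.2] F [-0.3 -0.4  0.1] gap 0.471
```

View pics/i.png

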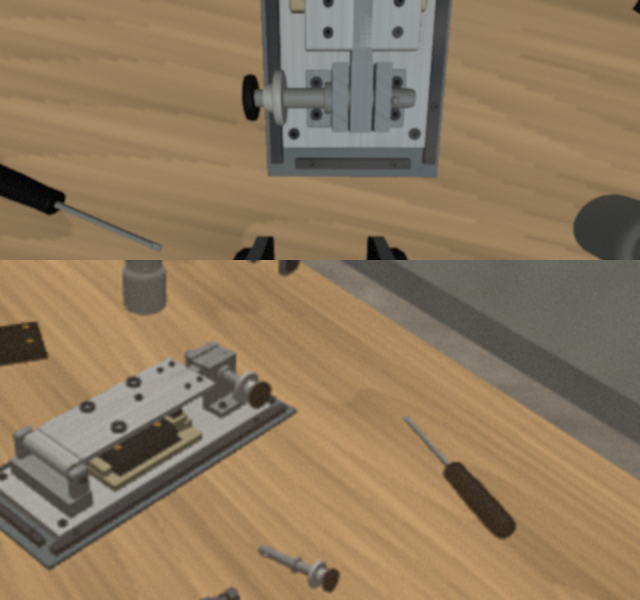

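The pin is through both lugs: button at (250,97), flange (278,97), lugs at cols 332–392, nose at (405,97). One last close look will check the balls and the collar.

```bash
python3 - <<'E'
from h import *
arm.servo_line(W(195,-10,135),feed=150); arm.wait(.3); st()
c=snap('wrist','w11'); Q=J(cloud(c)); m=(c['depth']>0)&(abs(Q[...,0]-122)<22)
for y in np.arange(-82,46,2.):
    t=Q[m&(abs(Q[...,1]-y)<1)&(Q[...,2]>50)]
    if len(t): print(int(y),np.sort(t[:,2])[-5:].mean().round(1),end=' | ')
x,y=proj(c,W(122,-25,60)); print(x,y)
r0=int(max(0,y-60)); a=c['frame'][r0:r0+130,150:500,::-1]; cv2.imwrite('pics/k.png',cv2.resize(a,None,fx=2.28,fy=2.28,interpolation=cv2.INTER_CUBIC))
E
```

```text
42.27 [195.4 -10.2 136.1] F [-0.5 -0.3  0.3] gap 0.473
-74 74.4 | -72 74.9 | -70 75.3 | -68 74.8 | -66 66.9 | -64 65.6 | -62 67.4 | -60 69.2 | -58 69.2 | -56 69.5 | -54 77.0 | -52 78.3 | -50 78.5 | -48 78.7 | -46 66.3 | -44 66.6 | -42 66.6 | -40 66.7 | -38 66.8 | -36 66.8 | -34 67.0 | -32 66.6 | -30 66.9 | -28 66.9 | -26 67.0 | -24 67.3 | -22 66.9 | -20 70.3 | -18 71.1 | -16 70.8 | -14 78.6 | -12 78.7 | -10 78.8 | -8 78.6 | -6 78.7 | -4 78.6 | -2 77.1 | 0 77.3 | 2 77.2 | 4 77.4 | 6 77.2 | 8 77.1 | 10 77.4 | 12 76.9 | 14 78.7 | 16 79.2 | 18 78.6 | 20 78.5 | 22 78.6 | 24 78.4 | 26 70.0 | 28 70.5 | 30 69.9 | 32 68.0 | 34 67.9 | 36 68.0 | 38 68.0 | 40 67.6 | 42 66.5 | 294.43291393315565 85.60787343827639
```

View pics/k.png

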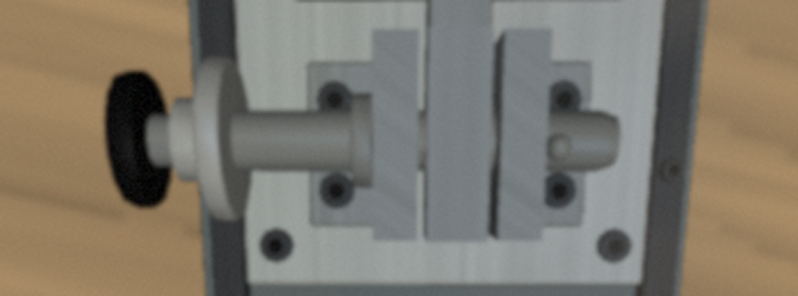

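The close-up shows the collar flush against the near lug, the ball standing out just behind the far lug at (560,148), and the button sprung out. The depth profile puts button face to flange front at about 27 mm, which is the "out" value.

```bash
python3 -c "
from h import *
st(); arm.hand_in()"
```

```text
42.33 [195.3 -10.1 135.9] F [ 0.9 -0.3  0.4] gap 0.468
the job is handed in; nothing more can be done
```

The leaf is closed over the cover, the ball-lock pin is home and locked, and the job was handed in at 42.3 s of the 72 s allowed.

**What I did:** I eased the leaf down through its arc to the sprung bar, with about 10 N of peak force. I then pinched the pin with its button in, lifted it straight out of the cradle and slid it through both lugs and the tongue at under 4 N. The collar seated at about 10 N, and I eased that to about 5 N before letting go.

**Last checks:**
- **Collar:** flush against the near lug in the close-up.
- **Balls:** one ball is visible standing out just behind the far lug.
- **Button:** sprung out, with its face about 27 mm from the flange front (21.5 mm when pressed).
- **Robot:** clear of everything at hand-in.
- **Bystanders:** I never touched the spare cover, screwdriver, jar or look-alike pin.

**What went wrong or disagreed:**
- **First grasp:** I went too low and pressed the fingertips on the pin's shank with about 25 N. This briefly tilted the pin in its cradle. I backed off, and it settled level and undisturbed before I gripped it properly.
- **Clevis position:** the camera estimates of the hole's position along the jig differed by about 2 mm. The pin still entered without resistance.

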